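Run a charge of ballast balls from the feeder into the jar

TASK

Fill the jar from the ball feeder: with a fingertip press down the finger pad of the lever whose lane ends over the jar's funnel, hold it down so its gate stays lifted until all three steel balls of that lane have rolled through the funnel into the jar, then let the lever back up so the gate shuts. Work only by pressing the pad: do not touch the gates, the gate ends of the levers or the balls, leave the other lever up with its balls in their lane, and leave the jar and the other things on the desk where they stand.

Things in the scene. Friction and masses are not known exactly. Their poses are not given: they have to be found in the camera images.
- feeder: Two-lane ball feeder, fixed to the desk: frame, two open aluminium channels and a rocking lever outside each. Origin: middle of its base plate, on the desk. x: the way the balls roll (away from the robot within 0.3 rad), y: left, z: up. Channels at y = +55 (left lane) and -55 mm (right), 26 wide, 17 high, from x = -80 (floor 165 mm up) down to the open spout at x = +95 (floor 140 mm up).
- pad_left (a point): Centre of the top of the left lever's black finger pad, 34 x 34 x 6 mm, at the lever's end nearest the robot: x = -108, y = +80, z = 246 mm in the feeder's frame at rest, the highest thing there. It swings at 100 mm radius about a pivot at x = -12, z = 215 mm: at rest it slopes 0.2 rad, rear edge high; fully down it is at z = 206, x = -112 mm, sloping the other way. Nothing is under it.
- pad_right (a point): Centre of the top face of the right lever's finger pad, the same, at y = -80 mm.
- lever_left (a joint): Angle of the left lever (steel bar at y = +80 mm, gate half ahead of the pivot, pinned to the left gate), rad: 0 at rest (gate shut), grows as the pad is pressed down, 0.40 at its stop. The gate rises 7 mm per 0.1 rad, 27 mm at the stop; a ball passes from about 0.22 rad. A return spring (2.5 N at the pad at rest, 4.5 N at the stop) shuts it when let go.
- lever_right (a joint): Angle of the right lever (y = -80 mm, pinned to the right gate), the same.
- spout_left (a point): Middle of the left channel's spout edge, on its floor (x = +95, y = +55, z = 140 mm in the feeder's frame).
- spout_right (a point): Middle of the right channel's spout edge, the same at y = -55 mm.
- gate_left: The left lane's gate, a steel plate 3 mm thick, 26 mm wide and 62 mm tall, standing across the channel at x = +55 mm, that slides straight up in guides. Origin: middle of its lower edge, 2 mm above the channel floor when shut.
- gate_right: The right lane's gate, the same.
- jar: Clear plastic parts jar (64 mm diameter, 66 mm high) with a steel funnel set in its mouth by an aluminium collar (one piece, 0.3 kg, 122 mm high, loose on the desk). Origin: centre of the underside, z up. It stands under one of the two spouts, with its axis about 23 mm beyond the spout edge.
- jar_mouth (a point): Centre of the funnel's rim (90 mm diameter), on the jar's axis, 122 mm above its underside. The funnel's throat is 27 mm wide.
- slab: Small grey stone sharpening slab, 90 x 28 x 14 mm, lying under the other spout. Origin: centre of its underside. Bystander.
- hull: Blue plastic sailboat hull with a wooden deck, 200 x 56 x 47 mm, standing on its flat bottom to one side of the feeder. Origin: centre of the underside, bow to +x. Bystander.
- mast_ring: Brass mast ring, 30 mm outside, 21 mm inside, 8 mm high, flat on the desk. Origin: centre of its underside. Bystander.
- tweezers: Black anodised tweezers, 125 mm long, 9 mm high, lying on the desk. Origin: near the middle, on the desk; tips to +x. Bystander.
- ball_left1_center (a point): Centre of a steel ballast ball, 16 mm diameter, 17 g: number 1 of the three queued in the left lane behind its gate, counted from the gate.
- ball_left2_center (a point): Centre of a steel ballast ball, 16 mm diameter, 17 g: number 2 of the three queued in the left lane behind its gate, counted from the gate.
- ball_left3_center (a point): Centre of a steel ballast ball, 16 mm diameter, 17 g: number 3 of the three queued in the left lane behind its gate, counted from the gate.
- ball_right1_center (a point): Centre of a steel ballast ball, 16 mm diameter, 17 g: number 1 of the three queued in the right lane behind its gate, counted from the gate.
- ball_right2_center (a point): Centre of a steel ballast ball, 16 mm diameter, 17 g: number 2 of the three queued in the right lane behind its gate, counted from the gate.
- ball_right3_center (a point): Centre of a steel ballast ball, 16 mm diameter, 17 g: number 3 of the three queued in the right lane behind its gate, counted from the gate.
Mind the look-alikes: they are no part of the job. What is shaped like the jar but purple is not meant.

How it is judged (in metres and radians):
On the way, in this order (a step that is already met when the one before it is completed fails the run):
1. the lever of the lane over the jar is pressed down and its gate is lifted (((horizontal distance between jar_mouth and spout_left below 0.055 m and value of joint lever_left above 0.18 rad) or (horizontal distance between jar_mouth and spout_right below 0.055 m and value of joint lever_right above 0.18 rad))), for 0.1 s.
2. all three balls of that lane are in the jar (((horizontal distance between jar_mouth and spout_left below 0.055 m and z of ball_left1_center in the frame of jar between 0 and 0.048 m and horizontal distance between each of ball_left1_center, ball_left2_center, ball_left3_center and jar below 0.032 m and z of ball_left2_center in the frame of jar between 0 and 0.048 m and z of ball_left3_center in the frame of jar between 0 and 0.048 m) or (horizontal distance between jar_mouth and spout_right below 0.055 m and z of ball_right1_center in the frame of jar between 0 and 0.048 m and horizontal distance between each of ball_right1_center, ball_right2_center, ball_right3_center and jar below 0.032 m and z of ball_right2_center in the frame of jar between 0 and 0.048 m and z of ball_right3_center in the frame of jar between 0 and 0.048 m))), for 0.2 s.
At the end, for the whole second after the job is handed in: All three balls of the lane over the jar lie in the jar below its funnel, both levers are back up (within 0.05 rad), the other three balls are still queued behind their gate (within 20 mm of their start), and the jar stands upright at rest within 15 mm of its place (((horizontal distance between jar_mouth and spout_left below 0.055 m and (z of ball_left1_center in the frame of jar between 0 and 0.048 m and horizontal distance between each of ball_left1_center, ball_left2_center, ball_left3_center and jar below 0.032 m and z of ball_left2_center in the frame of jar between 0 and 0.048 m and z of ball_left3_center in the frame of jar between 0 and 0.048 m) and (z of each of ball_right1_center, ball_right2_center, ball_right3_center in the frame of feeder above 0.148 m and x of each of ball_right1_center, ball_right2_center, ball_right3_center in the frame of feeder below 0.055 m and distance of each of ball_right1_center, ball_right2_center, ball_right3_center from where it was at the start of the episode below 0.02 m) and value of joint each of lever_left, lever_right below 0.05 rad) or (horizontal distance between jar_mouth and spout_right below 0.055 m and (z of ball_right1_center in the frame of jar between 0 and 0.048 m and horizontal distance between each of ball_right1_center, ball_right2_center, ball_right3_center and jar below 0.032 m and z of ball_right2_center in the frame of jar between 0 and 0.048 m and z of ball_right3_center in the frame of jar between 0 and 0.048 m) and (z of each of ball_left1_center, ball_left2_center, ball_left3_center in the frame of feeder above 0.148 m and x of each of ball_left1_center, ball_left2_center, ball_left3_center in the frame of feeder below 0.055 m and distance of each of ball_left1_center, ball_left2_center, ball_left3_center from where it was at the start of the episode below 0.02 m) and value of joint each of lever_right, lever_left below 0.05 rad)) and angle between jar's own z axis and vertical below 0.1 rad and distance of jar from where it was at the start of the episode below 0.015 m and linear speed of jar below 0.02 m/s); the robot touches nothing.
It fails at once if the lever of the lane that does not end over the jar is pressed (beyond 0.1 rad) ((horizontal distance between jar_mouth and spout_left below 0.055 m and value of joint lever_right above 0.1 rad) or (horizontal distance between jar_mouth and spout_right below 0.055 m and value of joint lever_left above 0.1 rad)).
It fails at once if a ball is touched by the robot (contact force between any of the arm, the fingers and ball_left1 above 0.3 N or contact force between any of the arm, the fingers and ball_left2 above 0.3 N or contact force between any of the arm, the fingers and ball_left3 above 0.3 N or contact force between any of the arm, the fingers and ball_right1 above 0.3 N or contact force between any of the arm, the fingers and ball_right2 above 0.3 N or contact force between any of the arm, the fingers and ball_right3 above 0.3 N).
It fails at once if a gate or the gate half of a lever is touched by the robot (contact force between any of the arm, the fingers and gate_left above 0.5 N or contact force between any of the arm, the fingers and lever_left_c1 above 0.5 N or contact force between any of the arm, the fingers and gate_right above 0.5 N or contact force between any of the arm, the fingers and lever_right_c1 above 0.5 N).
It fails at once if the jar is lifted, tipped or shifted by more than 20 mm (distance of jar from where it was at the start of the episode above 0.02 m or angle between jar's own z axis and vertical above 0.2 rad).
It fails at once if a bystander (slab, hull, mast ring or tweezers) is moved by more than 15 mm (distance of any of slab, hull, mast_ring, tweezers from where it was at the start of the episode above 0.015 m).
It also fails if it takes over 32 s, if anything falls off the work surface, if the arm or the gripper's body presses on something with over 40 N, if the wrist force passes 120 N, or if a joint passes its speed limit or range.

ROBOT

A 7-joint arm with a two-finger parallel gripper is mounted at the origin on the work surface. World frame = base frame: x ahead of the robot, y to its left, z up, the work surface at z = 0. Lengths are in mm, angles in rad, forces in N, time in s.
With the tool pointing down it reaches from about 400 to 875 mm from the base axis. Payload 4.4 kg.
Tool frame: the origin (TCP) lies at the very end of the fingers, on their centre line; the grasp point (between the pads) lies 19 mm behind it; z points along the fingers, y is the line along which they close (so a half turn about z gives the same grasp; the last joint's range is limited). The gripper opens to 85 mm and grips with 20 to 120 N. Pads are 22 mm wide; open, the fingers measure 114 mm over their backs; the gripper's body (76 mm by 85 mm) begins 54 mm behind the grasp point. The pads swing forward as they close: fully open they stand 13 mm farther back than shut.
Start: joints at [1.086, 0.628, 0.038, 1.517, -0.027, 0.996, -0.02], TCP at [264.36, -593.828, 231.313] pointing down, gripper open.
Joint ranges: [-3.06, 3.06], [-0.37, 2.12], [-1.25, 1.32], [0.18, 2.47], [-1.1, 4.24], [0.23, 1.98], [-2.94, 2.94]. Speed limits (rad/s): [2.57, 2.57, 3.14, 3.14, 3.14, 3.14, 3.14].

INTERFACE

Orientations are given as [roll, pitch, yaw] about the fixed x, y, z axes, in that order (R = Rz(yaw) Ry(pitch) Rx(roll)).
In Python, from cell import monitor, viewer, workorder gives the robot as it stands.
- The arm moves only by the tool arm_command, never from a script. Its argument "series" is one flat list of numbers, 5 for each row, row after row: the opening in per cent of the stroke, from 0 (shut) to 100 (fully open), then the shift along the tool's x, y, z in cm, then the turn about the tool's z in degrees. In form: [claw, x, y, z, roll, claw, x, y, z, roll, ...]. A call has exactly 5 rows; each row is the pose to reach, as a shift and turn from the pose commanded when the call began, along the tool's axes at that moment; what a row does not reach only later rows make up. A row lasts 1/12 s, in which the tool goes at most 41.7 mm and 7.16 degrees, less where a joint would pass 70% of its speed; a pose out of reach is approached as far as the arm can. A call with a gripper value outside its range is refused whole. The fingers move at their own pace and stop on an object; the grip force is fixed at half the most. Time passes only in rows, so rows that repeat a pose let the fingers close, or fill a call up. It gives the time, the measured TCP pose, the force, the opening and the grip force at its end, in the units of the state.
- monitor.read_state(): the state, without advancing time (a new reading comes with each control period).
- viewer.get_image(name): name is "scene" or "top"; returns (picture, depth): 480x640x3 uint8, red, green, blue; 480x640 float32, mm along the optical axis (not along the pixel's ray), 0 where there is no reading.
- viewer.camera_model(name): a dict with "mtx" (3x3 intrinsics, pixels), "dist_coeffs" ([k1, k2, p1, p2, k3] as OpenCV has them; the pictures are not rectified), "R" (3x3) and "t" (3): a world point X has camera coordinates R X + t. Camera axes: x right, y down, z forward; pixel columns grow to the right and rows downward; lengths in mm; the calibration is good to about 2 mm. A picture is of the moment at which its call begins. camera_model takes no time and is no camera call.
- workorder.finish_job(): hands the job in; it is judged then, once.
The state is a dict: "clock": time; "qpos": joint angles; "qd": joint speeds; "tau": joint torques, N m; "eef_pos": TCP position; "tool_rot": TCP orientation; "force": force on the tool from outside, world axes, zero at the start; "torque": the same for the moment, N m; "width": finger opening in mm; "gripper_force": force on a finger pad.
Only numpy, scipy, OpenCV 4.12 (cv2) and the standard library are available. Lean on these libraries where they do the work, as an engineer would, in place of code of your own. Each camera call takes 0.05 s, during which the arm holds its last target. There are 200 camera calls.

## Working session

There is one attempt and no reset: what is moved stays moved. The work goes in short steps, Python scripts to look and compute and a tool call to move; the robot and the scene stay as the last step left them, time stands still between calls to the robot, and variables do not carry over. Pictures are saved under pics/ and viewed, at most 10 in all, crops included, and the job is handed in when it is done.

Besides the shell and the picture viewer there is one more tool, called after "Request:" as name(argument=value, ...), one argument or row to a line, values as JSON. arm_command: Moves the arm, as the interface text tells. Its arguments: {"type":"object","properties":{"series":{"type":"array","items":{"type":"number"}}},"required":["series"]}

```bash
mkdir -p pics; cat > h.py <<'E'
import numpy as np, cv2
from cell import monitor, viewer, workorder
def snap(n,tag):
    p,d=viewer.get_image(n); cv2.imwrite(f'pics/{tag}.png',p[:,:,::-1]); np.save(f'pics/{tag}.npy',d); return p,d
def world(n,d,u,v,z=None):
    m=viewer.camera_model(n);K=np.array(m['mtx']);R=np.array(m['R']);t=np.array(m['t'])
    a=cv2.undistortPoints(np.array([[[u,v]]],float),K,np.array(m['dist_coeffs']))[0,0]
    r=np.array([a[0],a[1],1.])
    if z is not None:
        c=-R.T@t; w=R.T@r; return c+w*(z-c[2])/w[2]
    q=d[v-1:v+2,u-1:u+2]; return R.T@(r*np.median(q[q>0])-t)
def proj(n,X):
    m=viewer.camera_model(n)
    return cv2.projectPoints(np.array(X,float).reshape(-1,3),cv2.Rodrigues(np.array(m['R']))[0],np.array(m['t'],float),np.array(m['mtx']),np.array(m['dist_coeffs']))[0][:,0]
E
python3 -c "
from h import *
snap('scene','s0');snap('top','t0');s=monitor.read_state();print(s['clock'],s['eef_pos'],s['tool_rot'],s['width'])"
```

```text
0.1 [ 264.12883965 -593.29823442  230.47903604] [-3.13986205e+00  1.76489200e-06  4.18792718e-01] 85.47555552903366
```

View pics/s0.png

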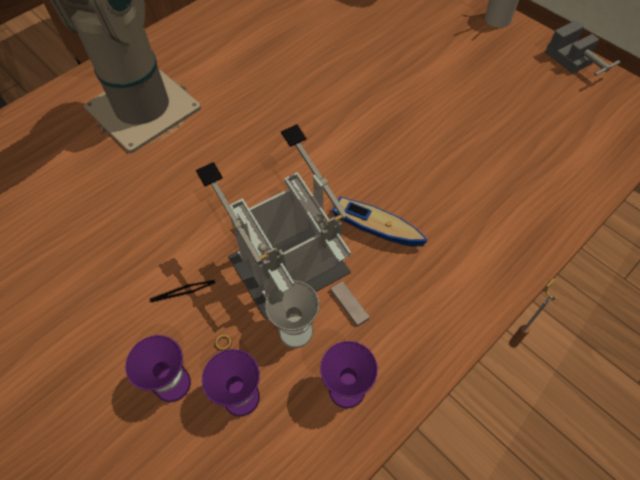

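View pics/t0.png

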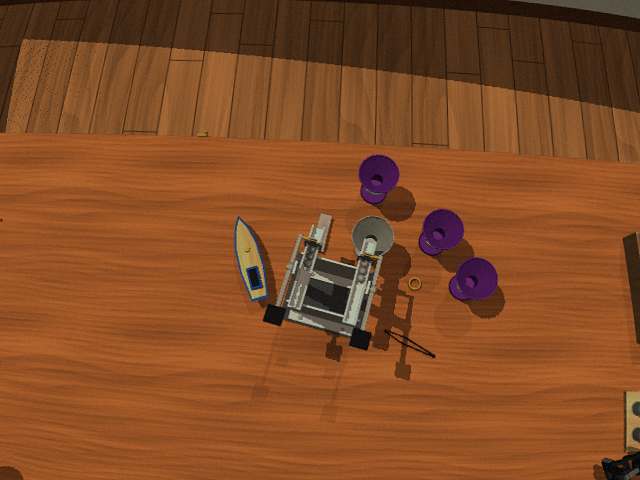

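Both views show the clear jar with a grey funnel at scene (292,310) / top (373,236), under one lane's spout. The slab lies under the other spout. Three purple look-alikes are at top (379,175), (441,231) and (473,281), and none of them is under a spout. Pads are at top (275,315) and (360,339); scene (293,135) and (209,174). The clear jar fits the description, and its lane appears to be the right one (pad at top (360,339)). I'll measure and confirm this in an enlarged crop.

```bash
python3 - <<'E'
from h import *
d={'top':np.load('pics/t0.npy'),'scene':np.load('pics/s0.npy')}
W=lambda n,u,v:world(n,d[n],u,v).round(1)
for k,n,u,v in [('padR','top',360,339),('padL','top',275,315),('padR','scene',209,174),('padL','scene',293,135)]: print(k,n,W(n,u,v),world(n,None,u,v,246).round(1))
print('jar z122',world('top',None,373,236,122),world('scene',None,292,306,122))
# pad pixels by depth: top surfaces near 246, centroid per pad
for n,seeds in [('top',[(360,339),(275,315)]),('scene',[(209,174),(293,135)])]:
    im=cv2.imread(f'pics/{n[0]}0.png')
    for u,v in seeds:
        P=[]
        for y in range(v-18,v+19):
            for x in range(u-18,u+19):
                if d[n][y,x]>0 and im[y,x].max()<45:
                    w=world(n,d[n],x,y)
                    if 232<w[2]<260: P.append(w)
        P=np.array(P);print(n,len(P),((P.max(0)+P.min(0))/2).round(1),P.mean(0).round(1),np.ptp(P,axis=0).round(1))
pr,pl=[world('top',None,*c,246) for c in((360,339),(275,315))]
v=(pl-pr)[:2];yaw=np.arctan2(-v[0],v[1]);print('dist',np.hypot(*v),'yaw',yaw)
R=np.array([[np.cos(yaw),-np.sin(yaw)],[np.sin(yaw),np.cos(yaw)]])
o=(pl+pr)[:2]/2-R@[-108,0];print('origin',o)
J=world('top',None,373,236,122)[:2]
print('jar in feeder',R.T@(J-o),'spoutR',o+R@[95,-55])
im=cv2.imread('pics/t0.png')[180:360,250:490];cv2.imwrite('pics/c0.png',cv2.resize(im,None,fx=3.3,fy=3.3,interpolation=cv2.INTER_CUBIC))
E
```

```text
padR top [459.1 -95.3 244.6] [459.  -95.2 246. ]
padL top [493.5  58.5 246.6] [493.6  58.5 246. ]
padR scene [460.7 -95.5 244.3] [462. -96. 246.]
padL scene [496.2  59.  246.2] [496.1  59.2 246. ]
jar z122 [ 681.96589991 -123.94304573  122.        ] [ 684.81005198 -124.53876194  122.        ]
top 329 [460.  -95.4 242.4] [459.3 -95.  245.7] [36.7 35.8 14.7]
top 329 [494.7  60.6 244.6] [494.7  60.2 245.3] [37.3 38.1  9.5]
scene 324 [460.  -95.6 244.6] [460.9 -95.8 245.1] [34.3 35.5  9.4]
scene 282 [495.7  59.8 243.4] [495.9  59.5 245.2] [34.7 34.3 10.8]
dist 157.57311307133773 yaw -0.22093045210597326
origin [581.66252091 -42.02659891]
jar in feeder [115.81637235 -57.94514643] spoutR [ 662.30088302 -116.50783518]
```

View pics/c0.png

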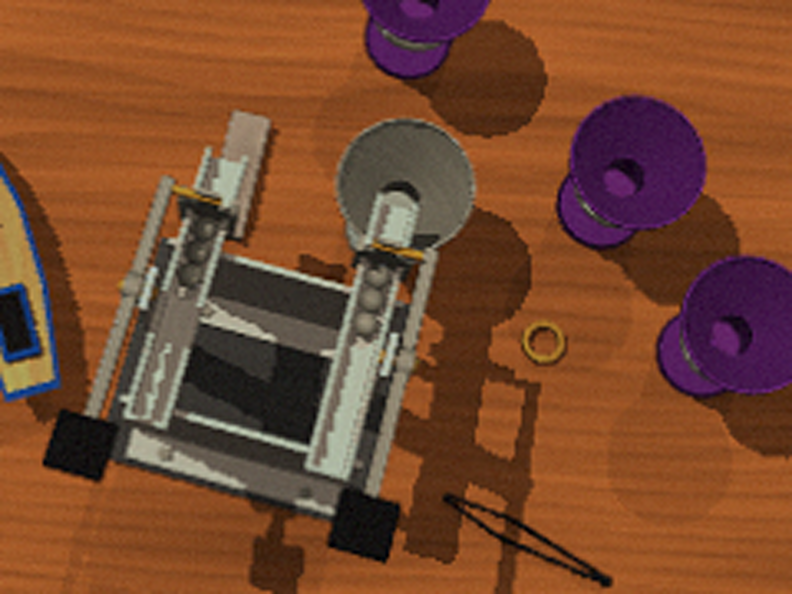

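The crop confirms the right lane. Its spout at crop (395,210) is over the grey funnel at (405,185), and the slab at (250,150) is under the left spout. Both views put pad_right at about (460.5, -95.5, 246), the jar fits at feeder x=116, y=-58, and yaw is about -0.22. I'll move there with the gripper shut, raising it first.

Request:
arm_command(
  series=[0, 0, 0, -4, 0, 0, 1.5, -1.5, -7, 7, 0, 4.2, -4.2, -7, 14, 0, 7, -7, -7, 21, 0, 9.8, -9.8, -7, 28],
)

```text
clock: 0.52
eef_pos: [314.1, -463.1, 301.4]
tool_rot: [3.142, -0.001, -0.077]
force: [0.4, 0.1, -0.8]
width: 25.8
gripper_force: 0.0
```

```bash
cat > go.py <<'E'
from h import *; import sys
from scipy.spatial.transform import Rotation as Ro
s=monitor.read_state();T=np.array([float(a) for a in sys.argv[1:4]])
p=np.array(s['eef_pos']);r=s['tool_rot'];R=Ro.from_euler('xyz',r).as_matrix()
print(round(s['clock'],2),p.round(1),np.round(r,3),'F',np.round(s['force'],1),'w',round(s['width'],1),'q',np.round(s['qpos'],2))
print('shift cm',(R.T@(T-p)/10).round(2),'turn deg',round(np.degrees(r[2]+0.22),1))
E
python3 go.py 458.5 -95 300
```

```text
0.52 [ 314.1 -463.1  301.4] [ 3.142e+00 -1.000e-03 -7.700e-02] F [ 0.4  0.1 -0.8] w 25.8 q [ 0.82  0.43  0.16  1.68 -0.08  1.04 -0.65]
shift cm [ 11.55 -37.82   0.15] turn deg 8.2
```

Request:
arm_command(
  series=[0, 1.2, -3.9, 0, 4, 0, 2.4, -7.8, 0, 8, 0, 3.6, -11.7, 0, 8, 0, 4.8, -15.6, 0, 8, 0, 6, -19.5, 0, 8],
)

```text
clock: 0.93
eef_pos: [387.6, -272.0, 301.2]
tool_rot: [-3.141, 0.0, -0.21]
force: [1.1, 1.2, 0.1]
width: -0.2
gripper_force: 0.0
```

```bash
python3 go.py 458.5 -95 300
```

```text
0.93 [ 387.6 -272.   301.2] [-3.141  0.    -0.21 ] F [1.1 1.2 0.1] w -0.2 q [ 0.44  0.29  0.15  1.9  -0.05  0.95 -1.17]
shift cm [  3.25 -18.78   0.12] turn deg 0.6
```

Request:
arm_command(
  series=[0, 0.7, -4, 0, 0, 0, 1.4, -8, 0, 0, 0, 2.1, -12, 0, 0, 0, 2.7, -15.6, 0, 0, 0, 3.2, -18.6, 0, 0],
)

```text
clock: 1.35
eef_pos: [458.0, -95.6, 301.2]
tool_rot: [-3.141, 0.0, -0.207]
force: [0.7, 0.3, 0.3]
width: 0.2
gripper_force: 0.0
```

Request:
arm_command(
  series=[0, 0, 0, 1, 0, 0, 0, 0, 2, 0, 0, 0, 0, 3, 0, 0, 0, 0, 3, 0, 0, 0, 0, 3, 0],
)

```text
clock: 1.77
eef_pos: [457.0, -98.8, 271.0]
tool_rot: [3.142, 0.002, -0.21]
force: [0.8, 0.5, 0.3]
width: 0.0
gripper_force: 0.0
```

```bash
python3 go.py 458.5 -95 270; python3 - <<'E'
from h import *
p,_=snap('top','t1');q,_=snap('scene','s1')
f=lambda a:cv2.resize(a[:,:,::-1],(400,400),interpolation=cv2.INTER_CUBIC)
cv2.imwrite('pics/c1.png',np.hstack([f(p[270:390,300:420]),f(q[100:240,140:280])]))
E
```

```text
1.77 [457.  -98.8 271. ] [ 3.142e+00  2.000e-03 -2.100e-01] F [0.8 0.5 0.3] w 0.0 q [ 0.1   0.32  0.06  1.95 -0.03  0.87 -1.6 ]
shift cm [ 0.07 -0.4   0.1 ] turn deg 0.6
```

View pics/c1.png

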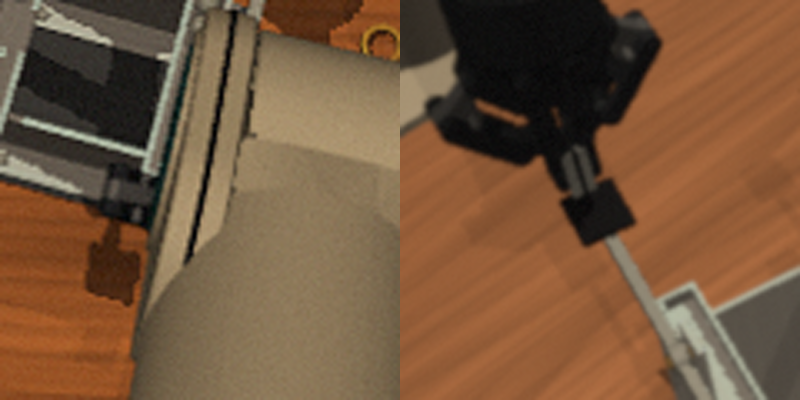

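The scene crop (right) shows the shut fingertips (580,170) just above the right pad (598,210); they line up once height parallax is allowed for. The top view is blocked by the arm. Correcting 3–4 mm in y, then pressing.

Request:
arm_command(
  series=[0, 0.1, -0.35, 0.8, 0, 0, 0.1, -0.35, 1.6, 0, 0, 0.1, -0.35, 2.4, 0, 0, 0.1, -0.35, 3.2, 0, 0, 0.1, -0.35, 4, 0],
)

```text
clock: 2.28
eef_pos: [458.4, -95.4, 230.4]
tool_rot: [3.142, 0.002, -0.21]
force: [-2.8, 0.1, 5.0]
width: 0.2
gripper_force: 1.8
```

```bash
python3 go.py 458.5 -95 211
```

```text
2.28 [458.4 -95.4 230.4] [ 3.142e+00  2.000e-03 -2.100e-01] F [-2.8  0.1  5. ] w 0.2 q [ 0.1   0.37  0.06  2.01 -0.03  0.76 -1.6 ]
shift cm [ 0.01 -0.05  1.94] turn deg 0.6
```

Contact is on the pad (about 5 N). Pressing on and holding.

Request:
arm_command(
  series=[0, 0, 0, 0.8, 0, 0, 0, 0, 1.5, 0, 0, 0, 0, 2, 0, 0, 0, 0, 2, 0, 0, 0, 0, 2, 0],
)

```text
clock: 2.7
eef_pos: [458.2, -95.5, 210.9]
tool_rot: [3.141, 0.002, -0.21]
force: [-4.3, 1.0, 4.2]
width: -0.1
gripper_force: 2.6
```

Request:
arm_command(
  series=[0, 0, 0, 0, 0, 0, 0, 0, 0, 0, 0, 0, 0, 0, 0, 0, 0, 0, 0, 0, 0, 0, 0, 0, 0],
)

```text
clock: 3.12
eef_pos: [459.1, -95.7, 211.5]
tool_rot: [3.142, 0.0, -0.21]
force: [-3.5, 1.3, 4.5]
width: -0.0
gripper_force: 2.7
```

Request:
arm_command(
  series=[0, 0, 0, 0, 0, 0, 0, 0, 0, 0, 0, 0, 0, 0, 0, 0, 0, 0, 0, 0, 0, 0, 0, 0, 0],
)

```text
clock: 3.53
eef_pos: [459.1, -95.7, 211.5]
tool_rot: [3.142, -0.0, -0.21]
force: [-5.3, 0.8, 5.5]
width: 0.3
gripper_force: 2.7
```

Request:
arm_command(
  series=[0, 0, 0, 0, 0, 0, 0, 0, 0, 0, 0, 0, 0, 0, 0, 0, 0, 0, 0, 0, 0, 0, 0, 0, 0],
)

```text
clock: 3.95
eef_pos: [459.1, -95.7, 211.5]
tool_rot: [3.142, 0.0, -0.21]
force: [-4.9, 1.5, 5.3]
width: -0.3
gripper_force: 2.7
```

```bash
python3 go.py 458.5 -95 211; python3 - <<'E'
from h import *
p,_=snap('top','t2');q,_=snap('scene','s2')
f=lambda a:cv2.resize(a[:,:,::-1],(400,400),interpolation=cv2.INTER_CUBIC)
cv2.imwrite('pics/c2.png',np.hstack([f(p[190:330,290:430]),f(q[200:360,210:370])]))
E
```

```text
3.95 [459.1 -95.7 211.5] [ 3.142  0.    -0.21 ] F [-4.9  1.5  5.3] w -0.3 q [ 0.1   0.4   0.06  2.03 -0.03  0.71 -1.6 ]
shift cm [-0.07 -0.05  0.05] turn deg 0.6
```

View pics/c2.png

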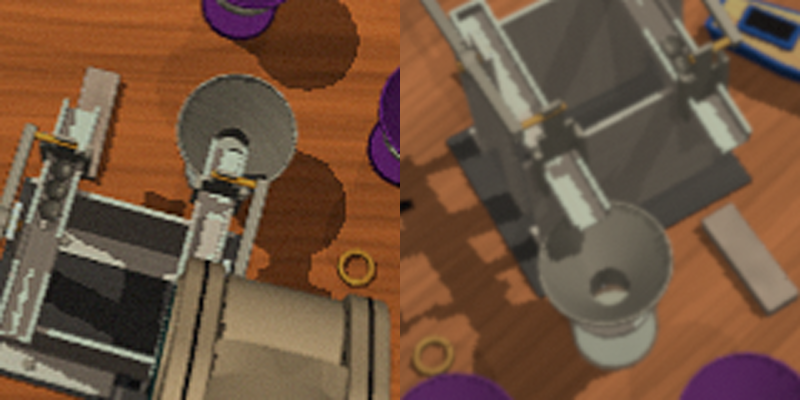

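The right lane at top crop (212,225) is empty and so is the channel past the gate. The funnel at scene crop (605,270) holds no ball, and the left balls at (55,190) are still queued. One more short hold, then I'll let the lever up.

Request:
arm_command(
  series=[0, 0, 0, 0, 0, 0, 0, 0, 0, 0, 0, 0, 0, 0, 0, 0, 0, 0, 0, 0, 0, 0, 0, 0, 0],
)

```text
clock: 4.47
eef_pos: [459.1, -95.6, 211.5]
tool_rot: [3.142, 0.0, -0.21]
force: [-5.2, 1.1, 5.3]
width: -0.3
gripper_force: 2.7
```

Request:
arm_command(
  series=[0, 0, 0, -0.8, 0, 0, 0, 0, -1.6, 0, 0, 0, 0, -2.4, 0, 0, 0, 0, -3.2, 0, 0, 0, 0, -4, 0],
)

```text
clock: 4.88
eef_pos: [460.8, -95.9, 252.8]
tool_rot: [-3.141, -0.004, -0.209]
force: [-0.2, -0.2, -0.5]
width: -0.5
gripper_force: 0.0
```

Request:
arm_command(
  series=[0, 0, 0, -1.5, 0, 0, 0, 0, -3, 0, 0, 0, 0, -5, 0, 0, 0, 0, -7, 0, 0, 0, 0, -9, 0],
)

```text
clock: 5.3
eef_pos: [459.1, -95.6, 342.7]
tool_rot: [-3.142, -0.0, -0.209]
force: [0.3, 0.3, -0.4]
width: 0.1
gripper_force: 0.0
```

Request:
arm_command(
  series=[0, 0, 3.5, 0, 0, 0, 0, 7, 0, 0, 0, 0, 10.5, 0, 0, 0, 0, 14, 0, 0, 0, 0, 17.5, 0, 0],
)

```text
clock: 5.72
eef_pos: [422.4, -268.2, 342.0]
tool_rot: [3.141, -0.001, -0.209]
force: [0.7, -0.2, -0.5]
width: 0.0
gripper_force: 0.0
```

Request:
arm_command(
  series=[0, 0, 3.5, 0, 0, 0, 0, 7, 0, 0, 0, 0, 7, 0, 0, 0, 0, 7, 0, 0, 0, 0, 7, 0, 0],
)

```text
clock: 6.13
eef_pos: [408.5, -334.5, 341.4]
tool_rot: [-3.141, -0.0, -0.209]
force: [0.6, 0.6, -0.8]
width: -0.1
gripper_force: 0.0
```

```bash
python3 go.py 458.5 -95 211; python3 - <<'E'
from h import *
p,d=snap('top','t3');q,e=snap('scene','s3')
f=lambda a:cv2.resize(a[:,:,::-1],(400,400),interpolation=cv2.INTER_CUBIC)
cv2.imwrite('pics/c3.png',np.hstack([f(p[200:360,250:410]),f(q[260:360,240:340])]))
print(world('top',d,360,339),world('top',d,275,315),world('scene',e,209,174))
E
```

```text
6.13 [ 408.5 -334.5  341.4] [-3.141 -0.    -0.209] F [ 0.6  0.6 -0.8] w -0.1 q [ 0.5   0.34  0.18  1.7  -0.07  1.1  -1.07]
shift cm [ -0.09 -24.45  13.06] turn deg 0.6
[459.04810543 -95.26354813 245.56503411] [493.50224555  58.4635314  246.52370486] [461.44422233 -95.77161691 245.23778049]
```

View pics/c3.png

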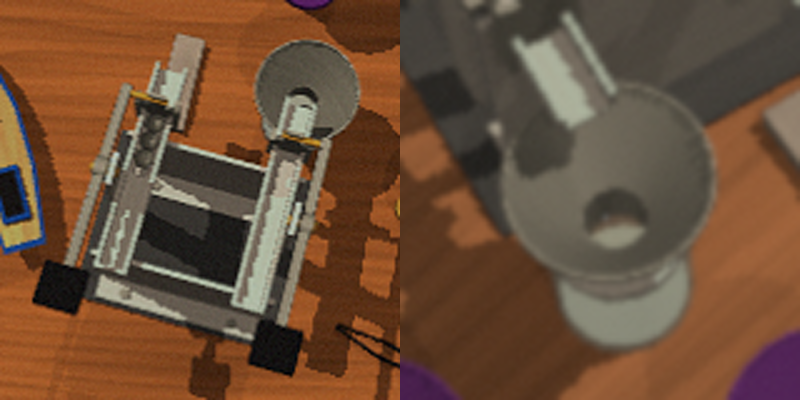

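Right lane and funnel are empty, both pads are back up (z about 246), and the left balls are still queued. One last full view to check that no ball is lying on the desk.

View pics/s3.png

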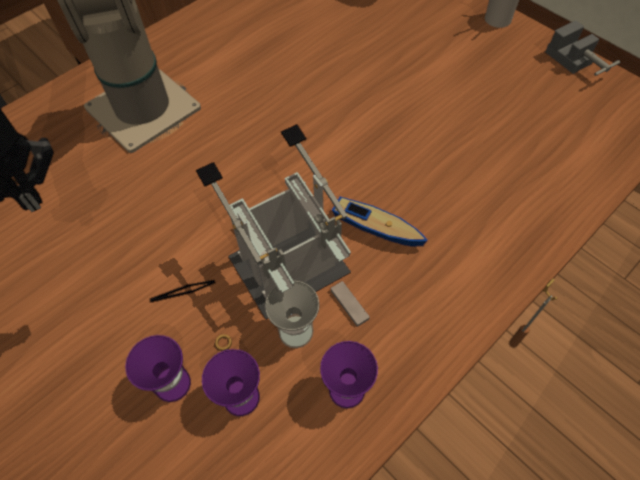

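The desk shows no stray balls, and the jar (292,310) and the bystanders are where they were. Handing in.

```bash
python3 -c "
from h import *
print(workorder.finish_job())"
```

```text
the job is handed in; nothing more can be done
None
```

I pressed and held the right lever until its lane was empty, then released it and handed the job in; the verdict was not shown, and I infer the three balls are in the jar because the lane, the funnel and the visible desk show none.

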